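# Hold a cast lever level over its drilling jig

## Task

First push the jig's carriage, by its upright push plate, until it is fully home against its stop. Then lift the cast lever by its arm at the balance point (near the big hub, not mid-length) and hold it level and still over the jig, hub bore straight above the pin, small boss straight above the rest pad, the hub about 40 mm clear above the pin's tip. Finish while holding it there, without lowering it or letting go, and leave the other things on the bench where they are.

Things in the scene. Friction and masses are not known exactly. Their poses are not given: they have to be found in the camera images.
- jig: Drilling jig's fixed base: dark steel plate 300 (x) x 170 (y) x 12 mm with two guide rods along x; end blocks 24 mm (near) and 42 mm (far) high. Origin on the bench; spans x -170 to +130 mm. +x, mainly away from the robot, is the push direction; z up. On the rods slides an aluminium carriage, slab 100 (x) x 250 (y) mm, top 46 mm above the bench, centred over the origin when home.
- carriage (a joint): The carriage's position along the jig's +x, in m: 0 at the near end, 0.060 fully home against a rigid stop. Starts at 0 to 0.030. Sliding takes about 2.5 N; it stays where it is left.
- push_plate (a point): Middle of the top edge of the push plate's near (-x) face, 100 mm above the bench. Upright aluminium plate at the middle of the carriage's near edge, 70 mm wide (y), 12 mm thick (x), from 46 to 100 mm above the bench. In front of it (-x) is free room to put closed fingers down to 40 mm above the bench. Axes as the jig's.
- pin_top (a point): Centre of the tip of the upright steel pin on the carriage, 16 mm diameter with a round collar at its foot; the tip is 80 mm above the bench. The pin stands 100 mm to the -y side (mainly the robot's right) of the carriage's middle. Axes as the jig's.
- rest_top (a point): Centre of the top of the square dark rest pad (36 x 36 mm) on the carriage, 52 mm above the bench, 200 mm to the +y side of the pin. Axes as the jig's.
- lever: Light-alloy cast lever with a dark grey coating, 0.4 to 0.65 kg, flat on the bench. Round hub, 52 mm diameter, 50 mm high, 22 mm bore; a straight arm along +x, 16 mm wide, 22 mm high (18 to 40 mm above the underside); at its end a round boss, 26 mm diameter, 50 mm high, 200 mm from the hub's centre. Origin: centre of the hub's underside; z up along the bore.
- lever_balance (a point): The lever's balance point, on the arm's centre line at mid-height of the arm: 55 mm from the hub's centre towards the boss (29 mm from the hub's edge), 29 mm above the lever's underside. Axes as the lever's.
- lever_boss (a point): Centre of the underside of the lever's small boss, 200 mm from the hub's centre. Axes as the lever's.
- beaker: Bystander: clear plastic beaker, 68 mm diameter, 85 mm high; origin at the centre of its underside. Leave alone.
- offcuts: Bystander: two pale wood-board offcuts stacked, about 55 x 75 x 24 mm; origin at the centre of the underside. Leave alone.
- bottle: Bystander: white plastic bottle, 60 mm diameter, 150 mm high; origin at the centre of its underside. Leave alone.
- measure: Bystander: tall clear measuring cylinder, 224 mm high, 40 mm diameter on a 76 mm foot; origin at the centre of its underside. Leave alone.
There are look-alikes about, which are no part of the job. Of the things that look like the lever, the smaller one is meant.

How it is judged:
On the way, in this order (a step that is already met when the one before it is completed fails the run):
1. the carriage is fully home against its stop (within 3 mm) (value of joint carriage above 0.057 m), for 0.2 s.
2. the lever is held by its balance point, clear of the bench by more than 40 mm and level within 8 degrees (height (world z) of each of lever, lever_boss above 0.04 m and angle between lever's own z axis and vertical below 0.14 rad and contact force between the fingers and lever above 1 N and x of the grasp point in the frame of lever between 0.037 and 0.073 m), for 0.2 s.
At the end, for the whole second after the job is handed in: Carriage home within 3 mm; lever still, carried by the fingers alone, gripped within 18 mm of its balance point along the arm, level within 5 degrees, hub within 12 mm and boss within 16 mm of above pin and rest pad, hub underside 20 to 65 mm above the pin tip (value of joint carriage above 0.057 m and horizontal distance between lever and pin_top below 0.012 m and horizontal distance between lever_boss and rest_top below 0.016 m and z of lever in the frame of pin_top between 0.02 and 0.065 m and angle between lever's own z axis and vertical below 0.09 rad and linear speed of lever below 0.03 m/s and contact force between the fingers and lever above 1 N and contact force between lever and jig below 0.3 N and x of the grasp point in the frame of lever between 0.037 and 0.073 m); the arm keeps its last pose, push and grip.
It fails at once if the beaker is moved more than 20 mm (distance of beaker from where it was at the start of the episode above 0.02 m).
It fails at once if the offcuts is moved more than 20 mm (distance of offcuts from where it was at the start of the episode above 0.02 m).
It fails at once if the bottle is moved more than 20 mm (distance of bottle from where it was at the start of the episode above 0.02 m).
It fails at once if the measure is moved more than 20 mm (distance of measure from where it was at the start of the episode above 0.02 m).
It also fails if it takes over 54 s, if anything falls off the work surface, if the arm or the gripper's body presses on something with over 40 N, if the wrist force passes 120 N, or if a joint passes its speed limit or range.

## Robot

A 7-joint arm with a two-finger parallel gripper is mounted at the origin on the work surface. World frame = base frame: x ahead of the robot, y to its left, z up, the work surface at z = 0. Lengths are in m, angles in rad, forces in N, time in s.
With the tool pointing down it reaches from about 0.4 to 0.85 m from the base axis. Payload 4.5 kg.
Tool frame: the origin (TCP) lies midway between the tips of the shut fingers; the grasp point (between the pads) lies 19 mm behind it; z points along the fingers, y is the direction in which the jaws open and shut (so a half turn about z gives the same grasp; the last joint's range is limited). The gripper opens to 88 mm and grips with 3 to 60 N. Pads are 18 mm wide; open, the fingers measure 123 mm over their backs; the gripper's body (75 mm by 187 mm) begins 45 mm behind the grasp point.
Start: joints at [1.304, 0.689, -0.195, 1.565, 0.157, 0.902, -0.215], TCP at [0.185, -0.597, 0.239] pointing down, gripper open.
Joint ranges: [-3.01, 3.01], [-0.46, 2.08], [-1.47, 1.51], [0.13, 2.56], [-1, 4.14], [0.04, 2.09], [-2.66, 2.66]. Speed limits (rad/s): [2.57, 2.57, 3.14, 3.14, 3.14, 3.14, 3.14].

## Interface

Orientations are given as a unit quaternion [x, y, z, w].
In Python, from plant import get_state, snapshot, finish_job, regions_of gives the robot as it stands.
- The arm moves only by the tool send_rows, never from a script. Its argument "series" is a list of rows, each an object of numbers: "grip": the opening, from 0 (shut) to 1 (fully open); "dx", "dy", "dz": the shift along the tool's x, y, z in mm; "turn": the turn about the tool's z in rad. A call has 1 to 20 rows; each row shifts and turns the commanded pose from where the row before left it, along the tool's axes as they then stand; what a row does not reach is not made up. A row lasts 1/10 s, in which the tool goes at most 50 mm and 8.59 degrees, less where a joint would pass 70% of its speed; a pose out of reach is approached as far as the arm can. A call is refused whole if a number of a shift passes 50 or a number of a turn 0.15, either way. A call with a gripper value outside its range is refused whole. The fingers move at their own pace and stop on an object; "force" is the grip in N (left out, the last holds). Time passes only in rows, so rows that do not move let the fingers close. It gives the time, the measured TCP pose, the force and the opening at its end, in the units of the state.
- get_state(): the state, without advancing time (a new reading comes with each control period).
- snapshot(name): name is "scene" or "side" or "wrist"; returns a dict with "img" (420x560x3 uint8, red, green, blue), "depth" (420x560 float32, m along the optical axis (not along the pixel's ray), 0 where there is no reading), "fov_y" (degrees; the focal length in pixels is half the picture's height over the tangent of half this angle, whatever the lens; pixels are square), "cx", "cy" (the principal point, pixels), "R" (3x3) and "t" (3): a world point X has camera coordinates R X + t. Camera axes: x right, y down, z forward; pixel columns grow to the right and rows downward; lengths in m; the calibration is good to about 2 mm. A picture is of the moment at which its call begins.
- finish_job(): hands the job in, once; it reports no verdict.
Trained networks look in a picture, given as the dict that the camera call returned (one of the last four; its "shot" number tells which), for a name from the list of things; names that differ only in an ending like _2 or _b are one class to them, and where a whole thing is asked for, a point or a joint stands for the part that bears it (a point fixed in the world has none). Each returns a list of dicts, best first, with "score" (0 to 1); they miss things now and then, are a little off and sometimes report something else, mostly with a low value. They report only what shows in the picture. A call takes as long as a camera call. They do not tell look-alikes from the thing itself.
- regions_of(picture, target): "pixels" (420x560 bool, what is visible of it) and "extent" ([left, top, right, bottom] in pixels, round what is visible of it).
The state is a dict: "clock": time; "q": joint angles; "qd": joint speeds; "joint_torque": joint torques, N m; "tool_pos": TCP position; "eef_rot": TCP orientation; "contact_force": force on the tool from outside, world axes, zero at the start; "moment": the same for the moment, N m; "opening": opening from 0.0 (shut) to 1.0 (fully open).
Only numpy, scipy, OpenCV 4.12 (cv2) and the standard library are available. Lean on these libraries where they do the work, as an engineer would, in place of code of your own. Each camera call takes 0.05 s, during which the arm holds its last target.

## Working session

There is one attempt and no reset: what is moved stays moved. The work goes in short steps, Python scripts to look and compute and a tool call to move; the robot and the scene stay as the last step left them, time stands still between calls to the robot, and variables do not carry over. Pictures are saved under pics/ and viewed, and the job is handed in when it is done.

Besides the shell and the picture viewer there is one more tool, called after "Call:" by a JSON object that holds its "fn" and its "kwargs". send_rows: Moves the arm, as the interface text tells. Its arguments: {"type":"object","properties":{"series":{"type":"array","items":{"type":"object","properties":{"grip":{"type":"number"},"dx":{"type":"number"},"dy":{"type":"number"},"dz":{"type":"number"},"turn":{"type":"number"}}}},"force":{"type":"number"}},"required":["series"]}

```bash
mkdir -p pics; ls
cat > h.py <<'E'
import numpy as np, cv2, pickle
from plant import get_state, snapshot, finish_job, regions_of
def save(d,n): cv2.imwrite('pics/'+n+'.png', d['img'][:,:,::-1])
def cloud(d):
    h,w=d['depth'].shape; f=h/2/np.tan(np.radians(d['fov_y'])/2)
    v,u=np.mgrid[:h,:w]; z=d['depth'].astype(float)
    X=np.stack([(u-d['cx'])/f*z,(v-d['cy'])/f*z,z],-1)
    W=(X-np.array(d['t']))@np.array(d['R']); W[z==0]=np.nan
    return W
E
python3 - <<'E'
from h import *
s=get_state(); print({k:np.round(v,3) for k,v in s.items()})
for n in ['scene','side','wrist']:
    d=snapshot(n); save(d,n+'0'); pickle.dump(d,open(n+'0.pkl','wb'))
    for t in ['lever','jig','push_plate','pin_top','rest_top','beaker','offcuts','bottle','measure']:
        print(n,t,[(round(r['score'],2),r['extent']) for r in regions_of(d,t)])
E
```

```text
pics
{'clock': np.float64(0.0), 'q': array([ 1.304,  0.69 , -0.194,  1.566,  0.157,  0.902, -0.215]), 'qd': array([ 0.   , -0.002, -0.   , -0.001,  0.001, -0.   ,  0.001]), 'joint_torque': array([ 0.0000e+00, -5.2757e+01, -1.2670e+00, -1.5343e+01, -5.3000e-02,
        6.0000e-03,  0.0000e+00]), 'tool_pos': array([ 0.185, -0.596,  0.238]), 'eef_rot': array([ 0.989,  0.15 , -0.   , -0.001]), 'contact_force': array([-0.232, -0.473, -0.197]), 'moment': array([-0.04 , -0.041, -0.046]), 'opening': np.float64(0.995)}
scene lever [(0.75, [254.8, 185.1, 316.3, 205.2]), (0.61, [241.9, 130.2, 292.9, 174.5])]
scene jig []
scene push_plate [(0.64, [284.3, 248.1, 353.4, 321.2])]
scene pin_top [(0.9, [286.4, 247.1, 352.3, 318.9])]
scene rest_top [(0.93, [286.0, 248.3, 355.4, 319.6]), (0.37, [255.3, 184.7, 315.3, 208.4])]
scene beaker [(0.81, [211.7, 235.0, 229.0, 269.1])]
scene offcuts [(0.78, [329.2, 230.4, 353.4, 248.7])]
scene bottle [(0.92, [377.6, 331.1, 405.2, 373.8]), (0.66, [256.7, 181.2, 317.1, 206.2])]
scene measure [(0.85, [200.6, 145.5, 225.3, 202.8])]
side lever [(0.85, [229.6, 248.0, 297.6, 270.5]), (0.78, [194.8, 288.0, 297.0, 356.1])]
side jig [(0.76, [254.7, 180.4, 327.1, 211.1])]
side push_plate [(0.56, [265.9, 181.4, 296.6, 210.7])]
side pin_top [(0.68, [267.7, 181.4, 296.5, 212.3]), (0.49, [227.9, 247.0, 295.0, 273.3])]
side rest_top [(0.97, [267.3, 180.5, 294.1, 214.4])]
side beaker [(0.51, [335.3, 207.4, 353.4, 225.2]), (0.21, [237.4, 211.9, 248.5, 225.7])]
side offcuts [(0.68, [235.2, 209.5, 252.7, 225.2])]
side bottle [(0.74, [228.6, 248.7, 295.5, 271.9]), (0.56, [256.4, 146.6, 273.4, 175.8])]
side measure [(0.85, [326.7, 228.4, 348.3, 298.1])]
wrist lever [(0.63, [262.9, 2.7, 337.7, 178.0])]
wrist jig []
wrist push_plate []
wrist pin_top []
wrist rest_top []
wrist beaker []
wrist offcuts []
wrist bottle []
wrist measure []
```

View pics/scene0.png

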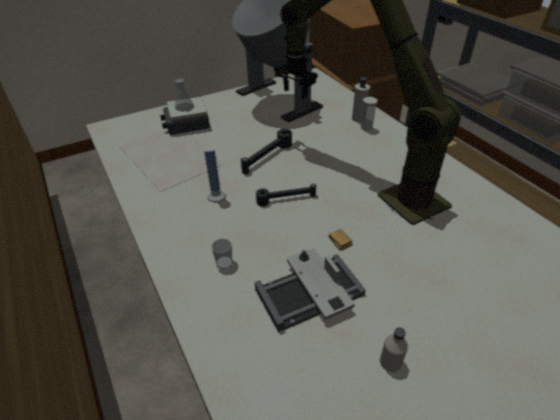

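View pics/side0.png

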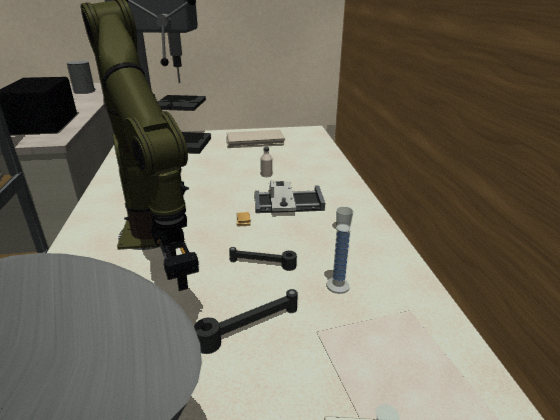

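View pics/wrist0.png

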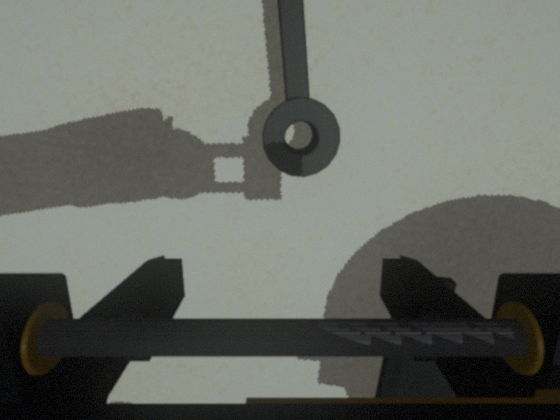

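Scene camera: two lever look-alikes, A at (255–316, 185–205) and B at (242–293, 130–174). The jig is at (255–365, 250–325). I'll measure both levers and the jig from depth.

Run:
```python
from h import *
for n in ['scene','side']:
    d=pickle.load(open(n+'0.pkl','rb')); W=cloud(d)
    f=210/np.tan(np.radians(d['fov_y'])/2); print(n,'f',f,'cam',-np.array(d['R']).T@np.array(d['t']))
    boxes={'scene':{'A':[250,180,320,210],'B':[238,125,297,178],'jig':[250,240,370,330],'beaker':[210,233,236,270],'off':[327,228,355,250],'bottle':[375,325,408,375],'measure':[198,143,228,204]},
     'side':{'A':[226,244,301,274],'B':[190,285,302,358],'jig':[250,176,330,216]}}[n]
    for k,b in boxes.items():
        P=W[b[1]:b[3],b[0]:b[2]].reshape(-1,3); P=P[np.isfinite(P[:,2])]
        P=P[(P[:,2]>0.012)]
        # trims
        print(k,len(P),np.round(np.percentile(P,[1,50,99],axis=0),3).tolist())
        if k in 'AB':
            c=P[:,:2].mean(0); u,s,vt=np.linalg.svd(P[:,:2]-c,full_matrices=False); t=(P[:,:2]-c)@vt[0]
            print('  len',np.ptp(np.percentile(t,[.5,99.5])),'dir',vt[0])
  
# enlarge
for n,b,o in [('scene',[230,120,330,215],'zlev'),('scene',[245,235,375,335],'zjig'),('side',[190,240,310,360],'zlevs'),('side',[245,170,335,220],'zjigs')]:
    d=pickle.load(open(n+'0.pkl','rb')); im=d['img'][b[1]:b[3],b[0]:b[2],::-1]
    k=min(780//im.shape[1],580//im.shape[0]); cv2.imwrite(f'pics/{o}.png',cv2.convertScaleAbs(cv2.resize(im,None,fx=k,fy=k,interpolation=cv2.INTER_CUBIC),alpha=1.5)); print(o,k)
```

```text
scene f 422.4828192258567 cam [1.04505347 0.84618591 1.06304669]
A 541 [[0.315, -0.307, 0.013], [0.452, -0.262, 0.039], [0.537, -0.212, 0.055]]
  len 0.2347346194820905 dir [ 0.95685339 -0.29057114]
B 648 [[0.213, -0.625, 0.014], [0.34, -0.552, 0.052], [0.502, -0.48, 0.073]]
  len 0.31245587437789013 dir [0.93290321 0.3601272 ]
jig 4923 [[0.386, 0.053, 0.012], [0.58, 0.182, 0.043], [0.737, 0.297, 0.1]]
beaker 511 [[0.735, -0.107, 0.013], [0.767, -0.064, 0.06], [0.799, -0.041, 0.09]]
off 273 [[0.351, 0.003, 0.013], [0.379, 0.044, 0.024], [0.404, 0.074, 0.031]]
bottle 861 [[0.503, 0.456, 0.013], [0.535, 0.49, 0.095], [0.551, 0.509, 0.153]]
measure 618 [[0.627, -0.43, 0.013], [0.659, -0.398, 0.127], [0.68, -0.385, 0.229]]
side f 401.499582726964 cam [ 0.31871041 -1.39133674  0.86146835]
A 651 [[0.311, -0.315, 0.013], [0.446, -0.269, 0.036], [0.536, -0.221, 0.052]]
  len 0.2362673468756441 dir [ 0.944133   -0.32956469]
B 2051 [[0.214, -0.982, 0.015], [0.282, -0.581, 0.052], [0.497, -0.493, 0.399]]
  len 0.546791698146404 dir [-0.40679558 -0.91351922]
jig 1252 [[0.437, 0.045, 0.012], [0.562, 0.143, 0.042], [0.731, 0.287, 0.098]]
zlev 6
zjig 5
zlevs 4
zjigs 8
```

View pics/zlev.png

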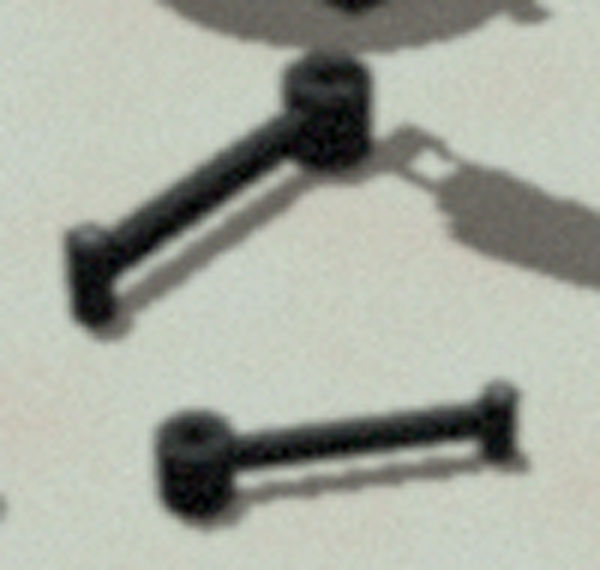

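View pics/zjig.png

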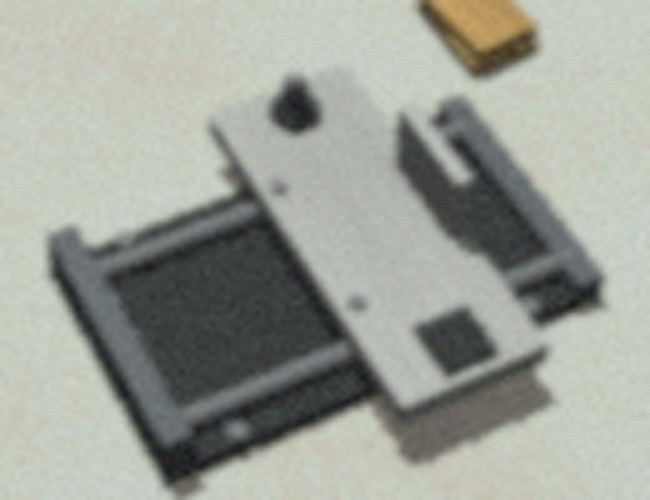

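View pics/zjigs.png

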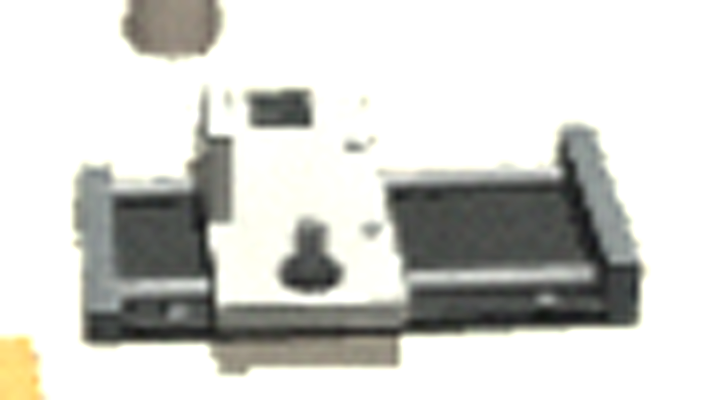

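The enlarged crop confirms A, with its hub at about scene (263,197) and boss at (313,190). It is 0.235 m long and 50 mm high (239 mm expected), while B is about 0.31 m long and 70 mm high, so A is the lever meant. Next I fit the poses.

```bash
cat > fit.py <<'E'
from h import *
from scipy.optimize import minimize
def pts(d,b,zlo,zhi):
    W=cloud(d)[b[1]:b[3],b[0]:b[2]].reshape(-1,3); return W[(W[:,2]>zlo)&(W[:,2]<zhi)]
def rect(P):
    P=P[:,:2]; 
    r=cv2.minAreaRect((P*1000).astype(np.float32)); return r
def fit_lever(P):
    # sdf-type fit on top surface points: hub/boss top z~50, arm top z~40 ; template coverage
    P2=P[:,:2]
    def cost(p):
        c=np.array(p[:2]); u=np.array([np.cos(p[2]),np.sin(p[2])]); n=np.array([-u[1],u[0]])
        q=P2-c; x=q@u; y=q@n
        dh=np.hypot(x,y)-.026; db=np.hypot(x-.2,y)-.013
        da=np.maximum(np.abs(y)-.008,np.maximum(-x,x-.2))
        s=np.minimum(np.minimum(dh,db),da)
        return np.mean(np.minimum(np.maximum(s,0)**2,1e-4))*1e6, s
    return cost
E
python3 - <<'E'
from fit import *
for n,b,lb in [('scene',[250,240,370,330],[250,180,320,210]),('side',[250,176,330,216],[226,244,301,274])]:
    d=pickle.load(open(n+'0.pkl','rb'))
    P=pts(d,b,.041,.051); 
    # remove end block (top 42)
    P=P[P[:,2]>.0435] if n=='scene' else P
    print(n,'slab z',np.median(P[:,2]),rect(P))
    Q=pts(d,b,.09,.11); print(' plate top',len(Q),np.median(Q,0),rect(Q) if len(Q)>3 else'')
    Q=pts(d,b,.06,.11); 
    W=cloud(d)
    # lever top
    for lo,hi,k in[(.045,.06,'tops'),(.034,.045,'arm')]:
        L=pts(d,lb,lo,hi); print(k,len(L)); 
        if k=='tops':
            A=L[L[:,0]>.47];B=L[L[:,0]<.38]; print('hub',A.mean(0),len(A),cv2.minEnclosingCircle((A[:,:2]*1000).astype(np.float32)),'boss',B.mean(0),len(B),cv2.minEnclosingCircle((B[:,:2]*1000).astype(np.float32)))
        else:
            A=L[(L[:,0]>.36)&(L[:,0]<.48)]; print(cv2.fitLine((A[:,:2]*1000).astype(np.float32),cv2.DIST_HUBER,0,.01,.01).ravel(), A.mean(0))
E
```

```text
scene slab z 0.04720180362682364 ((619.2614135742188, 169.42886352539062), (251.98226928710938, 231.1976318359375), 85.98017120361328)
 plate top 104 [0.51509465 0.17924255 0.09998606] ((512.4228515625, 175.96905517578125), (71.46770477294922, 14.846338272094727), 86.91061401367188)
tops 143
hub [ 0.51250778 -0.28571876  0.05090025] 101 ((503.4231262207031, -285.5171813964844), 35.12311553955078) boss [ 0.32838476 -0.22566986  0.04956398] 34 ((342.7008361816406, -239.84091186523438), 37.391151428222656)
arm 206
[ 9.4553870e-01 -3.2550967e-01  4.1915356e+02 -2.5282791e+02] [ 0.41874822 -0.25425002  0.03993349]
side slab z 0.044993786227100055 ((617.6195068359375, 165.63702392578125), (262.2095031738281, 228.8218536376953), 85.94703674316406)
 plate top 24 [0.51180676 0.16739368 0.09810435] ((511.80572509765625, 173.31219482421875), (70.12358856201172, 10.677627563476562), 87.3924331665039)
tops 130
hub [ 0.51268664 -0.29036597  0.04903006] 101 ((511.2682800292969, -288.9450378417969), 28.015304565429688) boss [ 0.32124851 -0.22795854  0.04893811] 29 ((323.0557861328125, -226.91355895996094), 13.07962417602539)
arm 239
[ 9.4906336e-01 -3.1508523e-01  4.2057330e+02 -2.6075485e+02] [ 0.41992298 -0.25997901  0.03835809]
```

Call:
{"fn": "send_rows", "kwargs": {"series": [{"turn": -0.15,"grip": 0},{"turn": -0.15,"grip": 0},{"turn": -0.15,"grip": 0},{"turn": -0.15,"grip": 0},{"turn": -0.15,"grip": 0},{"turn": -0.15,"grip": 0},{"turn": -0.15,"grip": 0},{"turn": -0.15,"grip": 0}]}}

```text
schema error: expected keys grip, dx, dy, dz, turn
```

```bash
cat > go.py <<'E'
from h import *
from scipy.spatial.transform import Rotation as Ro
def tool():
    s=get_state(); R=Ro.from_quat(s['eef_rot']).as_matrix(); return s,R
def delta(target,yaw=None):
    s,R=tool(); d=R.T@(np.array(target)-s['tool_pos'])*1000
    psi=np.degrees(np.arctan2(R[1,0],R[0,0]))
    print('t',round(float(s['clock']),2),'pos',np.round(s['tool_pos'],4),'psi',round(psi,2),'tilt',round(np.degrees(np.arccos(-R[2,2])),2),'q',np.round(s['q'],2),'F',np.round(s['contact_force'],1),'M',np.round(s['moment'],2),'open',round(float(s['opening']),3))
    print('tool delta mm',np.round(d,1),'' if yaw is None else ('turn',round(-np.radians((yaw-psi+180)%360-180),3)))
E
python3 - <<'E'
from fit import *
from go import *
delta([.47,-.15,.26]); 
for n,b in [('scene',[250,240,370,330]),('side',[250,176,330,216])]:
    d=pickle.load(open(n+'0.pkl','rb'))
    P=pts(d,b,.0425,.0505); P=P[(P[:,0]<.64)]
    # keep inside slab by density
    print(n,rect(P),len(P))
    B=pts(d,b,.008,.05); print(rect(B))
    E=pts(d,b,.036,.046); E=E[E[:,0]>.68]; print('far block',rect(E),E.mean(0))
E
```

```text
t 1.5 pos [ 0.1852 -0.597   0.2387] psi 17.23 tilt 0.0 q [ 1.3   0.69 -0.19  1.57  0.16  0.9  -0.22] F [ 0.1 -0.3 -0.3] M [ 0.   -0.01  0.  ] open 1.002
tool delta mm [ 404.5 -342.5  -21.3] 
scene ((554.436767578125, 173.9188995361328), (251.91151428222656, 102.13850402832031), 86.27716064453125) 1744
((559.3370361328125, 143.04598999023438), (318.2026672363281, 362.8228759765625), 72.85929870605469)
far block ((724.679443359375, 161.37060546875), (174.390869140625, 20.860368728637695), 86.08653259277344) [0.72588682 0.16788537 0.04234896]
side ((553.7967529296875, 167.94415283203125), (258.3721618652344, 100.06932830810547), 86.37943267822266) 436
((584.696533203125, 169.22679138183594), (260.8164978027344, 299.21588134765625), 86.35690307617188)
far block ((724.3194580078125, 162.1627197265625), (177.88522338867188, 20.545658111572266), 85.7437744140625) [0.72327674 0.15554351 0.04073204]
```

Call:
{"fn": "send_rows", "kwargs": {"series": [{"grip": 0,"dx": 0,"dy": 0,"dz": -5,"turn": -0.15},{"grip": 0,"dx": 0,"dy": 0,"dz": -5,"turn": -0.15},{"grip": 0,"dx": 0,"dy": 0,"dz": -5,"turn": -0.15},{"grip": 0,"dx": 0,"dy": 0,"dz": -5,"turn": -0.15},{"grip": 0,"dx": 0,"dy": 0,"dz": 0,"turn": -0.15},{"grip": 0,"dx": 0,"dy": 0,"dz": 0,"turn": -0.15},{"grip": 0,"dx": 0,"dy": 0,"dz": 0,"turn": -0.15},{"grip": 0,"dx": 0,"dy": 0,"dz": 0,"turn": -0.15}]}}

```text
clock: 2.3
tool_pos: [0.185, -0.597, 0.2588]
eef_rot: [0.729, 0.684, -0.0, 0.0]
contact_force: [-0.3, 0.0, -0.9]
opening: 0.299
```

Run:
```python
from go import *
delta([.45,-.15,.26],86.2)
delta([.45,.178,.26],86.2)
```

```text
t 2.3 pos [ 0.185  -0.597   0.2588] psi 86.33 tilt 0.01 q [ 1.49  0.71 -0.54  1.53  0.4   1.02  0.77] F [-0.3  0.  -0.9] M [-0.05 -0.1   0.  ] open 0.299
tool delta mm [463.1 235.8  -1.4] ('turn', np.float64(0.002))
t 2.3 pos [ 0.185  -0.597   0.2588] psi 86.33 tilt 0.01 q [ 1.49  0.71 -0.54  1.53  0.4   1.02  0.77] F [-0.3  0.  -0.9] M [-0.05 -0.1   0.  ] open 0.299
tool delta mm [790.4 214.8  -1.4] ('turn', np.float64(0.002))
```

Call:
{"fn": "send_rows", "kwargs": {"series": [{"grip": 0,"dx": 38.6,"dy": 19.6,"dz": 0,"turn": 0},{"grip": 0,"dx": 38.6,"dy": 19.6,"dz": 0,"turn": 0},{"grip": 0,"dx": 38.6,"dy": 19.6,"dz": 0,"turn": 0},{"grip": 0,"dx": 38.6,"dy": 19.6,"dz": 0,"turn": 0},{"grip": 0,"dx": 38.6,"dy": 19.6,"dz": 0,"turn": 0},{"grip": 0,"dx": 38.6,"dy": 19.6,"dz": 0,"turn": 0},{"grip": 0,"dx": 38.6,"dy": 19.6,"dz": 0,"turn": 0},{"grip": 0,"dx": 38.6,"dy": 19.6,"dz": 0,"turn": 0},{"grip": 0,"dx": 38.6,"dy": 19.6,"dz": 0,"turn": 0},{"grip": 0,"dx": 38.6,"dy": 19.6,"dz": 0,"turn": 0},{"grip": 0,"dx": 38.6,"dy": 19.6,"dz": 0,"turn": 0},{"grip": 0,"dx": 38.6,"dy": 19.6,"dz": 0,"turn": 0}]}}

```text
clock: 3.5
tool_pos: [0.453, -0.1499, 0.2589]
eef_rot: [0.732, 0.682, 0.0, 0.0]
contact_force: [0.7, -1.0, 0.6]
opening: 0.005
```

Run:
```python
from go import *
delta([.45,.178,.26],86.2)
```

```text
t 3.5 pos [ 0.453  -0.1499  0.2589] psi 85.97 tilt 0.04 q [ 0.57  0.51 -0.53  1.96  0.36  0.77 -0.24] F [ 0.7 -1.   0.6] M [-0.05 -0.09  0.01] open 0.005
tool delta mm [326.9 -26.1  -1.2] ('turn', np.float64(-0.004))
```

Call:
{"fn": "send_rows", "kwargs": {"series": [{"grip": 0,"dx": 36.3,"dy": -3.0,"dz": 0,"turn": 0},{"grip": 0,"dx": 36.3,"dy": -3.0,"dz": 0,"turn": 0},{"grip": 0,"dx": 36.3,"dy": -3.0,"dz": 0,"turn": 0},{"grip": 0,"dx": 36.3,"dy": -3.0,"dz": 0,"turn": 0},{"grip": 0,"dx": 36.3,"dy": -3.0,"dz": 0,"turn": 0},{"grip": 0,"dx": 36.3,"dy": -3.0,"dz": 0,"turn": 0},{"grip": 0,"dx": 36.3,"dy": -3.0,"dz": 0,"turn": 0},{"grip": 0,"dx": 36.3,"dy": -3.0,"dz": 0,"turn": 0},{"grip": 0,"dx": 36.3,"dy": -3.0,"dz": 0,"turn": 0},{"grip": 0,"dx": 0,"dy": 0,"dz": 0,"turn": 0}]}}

```text
clock: 4.5
tool_pos: [0.4478, 0.1829, 0.2594]
eef_rot: [0.729, 0.685, 0.003, -0.001]
contact_force: [0.7, -0.1, 1.1]
opening: 0.001
```

Run:
```python
from go import *
delta([.45,.178,.06],86.2)
d=snapshot('wrist'); save(d,'wrist1'); W=cloud(d); pickle.dump(d,open('wrist1.pkl','wb'))
m=(W[:,:,2]>.09)&(W[:,:,2]<.106); P=W[m]; print(len(P), np.round(np.nanpercentile(P,[1,50,99],axis=0),3)) if m.any() else 0
```

```text
t 4.5 pos [0.4478 0.1829 0.2594] psi 86.47 tilt 0.32 q [-0.14  0.51 -0.52  1.95  0.35  0.77 -0.92] F [ 0.7 -0.1  1.1] M [-0.08 -0.06 -0.03] open 0.001
tool delta mm [ -5.9   2.2 199.4] ('turn', np.float64(0.005))
1163 [[0.504 0.145 0.091]
 [0.51  0.18  0.099]
 [0.518 0.213 0.101]]
```

View pics/wrist1.png

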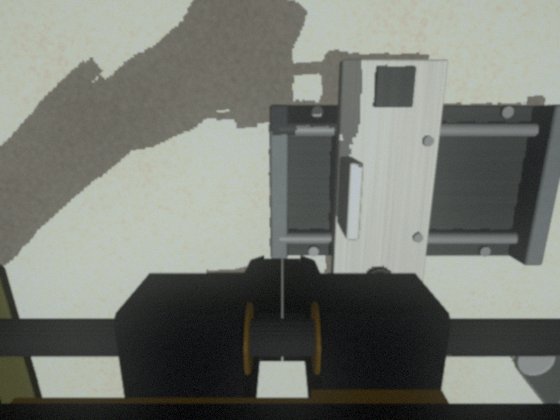

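Wrist view: the push plate is at (353,198), with its near face at x≈0.504, y≈0.179 and its top at 0.10, which agrees with the other cameras. I'll lower the closed fingers in front of it.

Call:
{"fn": "send_rows", "kwargs": {"series": [{"grip": 0,"dx": -3,"dy": 0,"dz": 33,"turn": 0},{"grip": 0,"dx": -2,"dy": 0,"dz": 33,"turn": 0},{"grip": 0,"dx": 0,"dy": 0,"dz": 33,"turn": 0},{"grip": 0,"dx": 0,"dy": 0,"dz": 33,"turn": 0},{"grip": 0,"dx": 0,"dy": 0,"dz": 33,"turn": 0},{"grip": 0,"dx": 0,"dy": 0,"dz": 32,"turn": 0},{"grip": 0,"dx": 0,"dy": 0,"dz": 0,"turn": 0},{"grip": 0,"dx": 0,"dy": 10,"dz": 0,"turn": 0},{"grip": 0,"dx": 0,"dy": 10,"dz": 0,"turn": 0},{"grip": 0,"dx": 0,"dy": 10,"dz": 0,"turn": 0},{"grip": 0,"dx": 0,"dy": 5,"dz": 0,"turn": 0}]}}

```text
clock: 5.65
tool_pos: [0.4855, 0.1687, 0.063]
eef_rot: [0.732, 0.681, 0.002, 0.001]
contact_force: [0.3, -0.3, 0.4]
opening: 0.007
```

Run:
```python
from go import *
delta([.537,.174,.062],86.2)
```

```text
t 5.65 pos [0.4855 0.1687 0.063 ] psi 85.85 tilt 0.23 q [-0.27  0.85 -0.26  2.03  0.63  0.34 -1.11] F [ 0.3 -0.3  0.4] M [-0.07 -0.05 -0.04] open 0.007
tool delta mm [ 9.  51.   1.2] ('turn', np.float64(-0.006))
```

Call:
{"fn": "send_rows", "kwargs": {"series": [{"grip": 0,"dx": 3,"dy": 5,"dz": 0,"turn": 0},{"grip": 0,"dx": 3,"dy": 8,"dz": 0,"turn": 0},{"grip": 0,"dx": 0,"dy": 8,"dz": 0,"turn": 0},{"grip": 0,"dx": 0,"dy": 8,"dz": 0,"turn": 0},{"grip": 0,"dx": 0,"dy": 8,"dz": 0,"turn": 0}]}}

```text
clock: 6.15
tool_pos: [0.5203, 0.1721, 0.0616]
eef_rot: [0.731, 0.682, -0.0, -0.0]
contact_force: [-2.5, -2.1, 0.7]
opening: 0.007
```

Run:
```python
from go import *
delta([.537,.174,.062],86.2)
```

```text
t 6.15 pos [0.5203 0.1721 0.0616] psi 85.99 tilt 0.05 q [-0.22  0.88 -0.32  1.92  0.6   0.44 -1.05] F [-2.5 -2.1  0.7] M [-0.38  0.47 -0.04] open 0.007
tool delta mm [ 3.  16.5 -0.4] ('turn', np.float64(-0.004))
```

Contact has been made at about 2.5 N, so the carriage is sliding. I continue in small steps.

Call:
{"fn": "send_rows", "kwargs": {"series": [{"grip": 0,"dx": 0,"dy": 5,"dz": 0,"turn": 0},{"grip": 0,"dx": 0,"dy": 5,"dz": 0,"turn": 0},{"grip": 0,"dx": 0,"dy": 2,"dz": 0,"turn": 0}]}}

```text
clock: 6.45
tool_pos: [0.5327, 0.1714, 0.0616]
eef_rot: [0.732, 0.682, 0.0, 0.0]
contact_force: [-2.4, -2.4, 0.9]
opening: 0.003
```

Call:
{"fn": "send_rows", "kwargs": {"series": [{"grip": 0,"dx": 0,"dy": 2,"dz": 0,"turn": 0},{"grip": 0,"dx": 0,"dy": 2,"dz": 0,"turn": 0}]}}

```text
clock: 6.65
tool_pos: [0.5358, 0.1712, 0.0616]
eef_rot: [0.731, 0.682, -0.0, -0.0]
contact_force: [-2.4, -1.5, -0.0]
opening: 0.007
```

Call:
{"fn": "send_rows", "kwargs": {"series": [{"grip": 0,"dx": 0,"dy": 2,"dz": 0,"turn": 0},{"grip": 0,"dx": 0,"dy": 1,"dz": 0,"turn": 0}]}}

```text
clock: 6.85
tool_pos: [0.5391, 0.171, 0.0616]
eef_rot: [0.731, 0.682, -0.0, 0.0]
contact_force: [-3.4, -2.4, -0.1]
opening: 0.004
```

Call:
{"fn": "send_rows", "kwargs": {"series": [{"grip": 0,"dx": 0,"dy": 2,"dz": 0,"turn": 0},{"grip": 0,"dx": 0,"dy": 2,"dz": 0,"turn": 0}]}}

```text
clock: 7.05
tool_pos: [0.5394, 0.1708, 0.0616]
eef_rot: [0.731, 0.682, -0.003, -0.001]
contact_force: [-13.7, -1.9, 9.6]
opening: 0.002
```

Call:
{"fn": "send_rows", "kwargs": {"series": [{"grip": 0,"dx": 0,"dy": 2,"dz": 0,"turn": 0},{"grip": 0,"dx": 0,"dy": 0,"dz": 0,"turn": 0}]}}

```text
clock: 7.25
tool_pos: [0.5393, 0.1708, 0.0616]
eef_rot: [0.731, 0.683, -0.004, -0.002]
contact_force: [-15.2, -2.0, 9.6]
opening: 0.008
```

Call:
{"fn": "send_rows", "kwargs": {"series": [{"grip": 0,"dx": 0,"dy": 2,"dz": 0,"turn": 0},{"grip": 0,"dx": 0,"dy": 0,"dz": 0,"turn": 0}]}}

```text
clock: 7.45
tool_pos: [0.5393, 0.1708, 0.0616]
eef_rot: [0.73, 0.683, -0.006, -0.003]
contact_force: [-17.8, -0.7, 13.7]
opening: 0.003
```

The position is stuck at x=0.5393 while the force rises, so the carriage is at its stop. I back off, rise and check.

Call:
{"fn": "send_rows", "kwargs": {"series": [{"grip": 0,"dx": 0,"dy": -10,"dz": 0,"turn": 0},{"grip": 0,"dx": 0,"dy": -15,"dz": 0,"turn": 0},{"grip": 0,"dx": 0,"dy": 0,"dz": -20,"turn": 0},{"grip": 1,"dx": 0,"dy": 0,"dz": -40,"turn": 0},{"grip": 1,"dx": 0,"dy": 0,"dz": -40,"turn": 0},{"grip": 1,"dx": 0,"dy": 0,"dz": -40,"turn": 0},{"grip": 1,"dx": 0,"dy": 0,"dz": -40,"turn": 0},{"grip": 1,"dx": 0,"dy": -20,"dz": -30,"turn": 0},{"grip": 1,"dx": 0,"dy": -20,"dz": 0,"turn": 0},{"grip": 1,"dx": 0,"dy": 0,"dz": 0,"turn": 0},{"grip": 1,"dx": 0,"dy": 0,"dz": 0,"turn": 0}]}}

```text
clock: 8.55
tool_pos: [0.4833, 0.1755, 0.272]
eef_rot: [0.731, 0.682, 0.001, 0.001]
contact_force: [0.5, -0.2, -0.0]
opening: 0.707
```

Run:
```python
from go import *
from fit import *
delta([.45,.178,.06],86.2)
d=snapshot('wrist'); save(d,'wrist2'); W=cloud(d); pickle.dump(d,open('wrist2.pkl','wb'))
P=W[(W[:,:,2]>.09)&(W[:,:,2]<.106)]; print('plate',len(P),rect(P),np.round(np.median(P,0),4))
d=snapshot('scene'); save(d,'scene2'); pickle.dump(d,open('scene2.pkl','wb'))
b=[240,240,370,335]
P=pts(d,b,.0435,.0505); P=P[P[:,0]<.68]; print('slab scene',rect(P),len(P))
P=pts(d,b,.09,.106);print('plate scene',len(P),rect(P))
```

```text
t 8.55 pos [0.4833 0.1755 0.272 ] psi 86.01 tilt 0.14 q [-0.09  0.54 -0.55  1.85  0.36  0.86 -0.89] F [ 0.5 -0.2 -0. ] M [-0.05 -0.11 -0.01] open 0.707
tool delta mm [  0.  -33.9 211.9] ('turn', np.float64(-0.003))
plate 1122 ((561.9585571289062, 175.3043975830078), (69.29841613769531, 12.591653823852539), 86.51126098632812) [0.561  0.1772 0.0991]
slab scene ((605.2913818359375, 169.9579315185547), (252.5520782470703, 101.08944702148438), 86.23389434814453) 1741
plate scene 100 ((563.6106567382812, 172.89065551757812), (70.15093231201172, 13.960434913635254), 85.17960357666016)
```

View pics/wrist2.png

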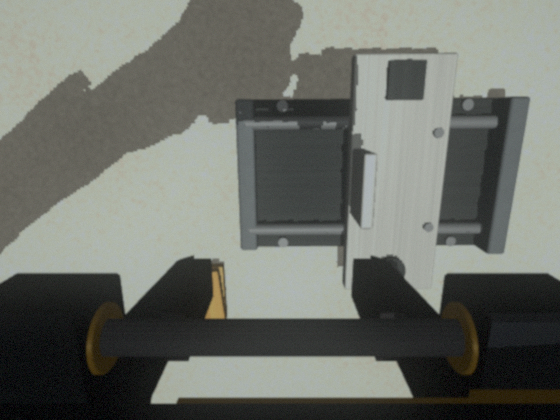

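View pics/scene2.png

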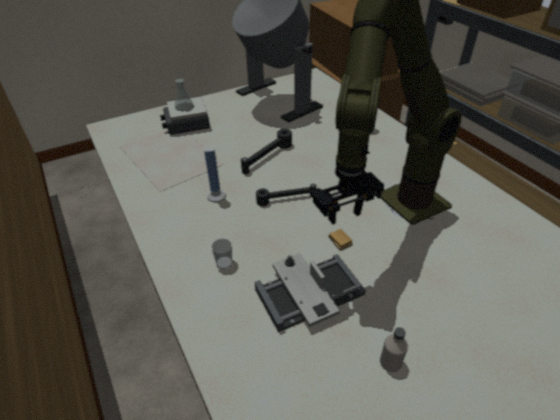

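Slab centre is (0.605,0.170), equal to the jig origin I worked out independently, so the carriage is home. Now to the lever.

Call:
{"fn": "send_rows", "kwargs": {"series": [{"grip": 1,"dx": 0,"dy": 0,"dz": 0,"turn": -0.147},{"grip": 1,"dx": 0,"dy": 0,"dz": 0,"turn": -0.147},{"grip": 1,"dx": 0,"dy": 0,"dz": 0,"turn": -0.147},{"grip": 1,"dx": 0,"dy": 0,"dz": 0,"turn": -0.147},{"grip": 1,"dx": 0,"dy": 0,"dz": 0,"turn": -0.147},{"grip": 1,"dx": 0,"dy": 0,"dz": 0,"turn": -0.147},{"grip": 1,"dx": 0,"dy": 0,"dz": 0,"turn": -0.147},{"grip": 1,"dx": 0,"dy": 0,"dz": 0,"turn": -0.147},{"grip": 1,"dx": 0,"dy": 0,"dz": 0,"turn": -0.147},{"grip": 1,"dx": 0,"dy": 0,"dz": 0,"turn": 0}]}}

```text
clock: 9.65
tool_pos: [0.4829, 0.1749, 0.2708]
eef_rot: [0.159, 0.987, 0.0, -0.001]
contact_force: [-0.0, 0.6, -0.2]
opening: 1.0
```

Run:
```python
from go import *
delta([.554,-.302,.26],162)
```

```text
t 9.65 pos [0.4829 0.1749 0.2708] psi 161.74 tilt 0.1 q [ 0.12  0.63 -0.93  1.84  0.6   0.98  0.19] F [-0.   0.6 -0.2] M [ 0.03 -0.14  0.02] open 1.0
tool delta mm [-217.  -430.6   10.2] ('turn', np.float64(-0.005))
```

Call:
{"fn": "send_rows", "kwargs": {"series": [{"grip": 1,"dx": -15.5,"dy": -30.8,"dz": 0,"turn": 0},{"grip": 1,"dx": -15.5,"dy": -30.8,"dz": 0,"turn": 0},{"grip": 1,"dx": -15.5,"dy": -30.8,"dz": 0,"turn": 0},{"grip": 1,"dx": -15.5,"dy": -30.8,"dz": 0,"turn": 0},{"grip": 1,"dx": -15.5,"dy": -30.8,"dz": 0,"turn": 0},{"grip": 1,"dx": -15.5,"dy": -30.8,"dz": 0,"turn": 0},{"grip": 1,"dx": -15.5,"dy": -30.8,"dz": 0,"turn": 0},{"grip": 1,"dx": -15.5,"dy": -30.8,"dz": 0,"turn": 0},{"grip": 1,"dx": -15.5,"dy": -30.8,"dz": 0,"turn": 0},{"grip": 1,"dx": -15.5,"dy": -30.8,"dz": 0,"turn": 0},{"grip": 1,"dx": -15.5,"dy": -30.8,"dz": 0,"turn": 0},{"grip": 1,"dx": -15.5,"dy": -30.8,"dz": 0,"turn": 0},{"grip": 1,"dx": -15.5,"dy": -30.8,"dz": 0,"turn": 0},{"grip": 1,"dx": -15.5,"dy": -30.8,"dz": 0,"turn": 0},{"grip": 1,"dx": 0,"dy": 0,"dz": 0,"turn": 0},{"grip": 1,"dx": 0,"dy": 0,"dz": 0,"turn": 0}]}}

```text
clock: 11.25
tool_pos: [0.5535, -0.303, 0.2708]
eef_rot: [0.161, 0.987, 0.0, -0.0]
contact_force: [0.4, 0.4, -0.2]
opening: 1.001
```

Run:
```python
from go import *
from fit import *
d=snapshot('wrist'); save(d,'wrist3'); W=cloud(d); pickle.dump(d,open('wrist3.pkl','wb'))
delta([.4597,-.271,.07],162)
T=W[(W[:,:,2]>.046)&(W[:,:,2]<.056)&(np.arange(420)[:,None]<265)]
A=T[T[:,0]>.45]; B=T[T[:,0]<.4]
for k,P in(('hub',A),('boss',B)):
    if len(P)>5: print(k,len(P),cv2.minEnclosingCircle((P[:,:2]*1000).astype(np.float32)),np.median(P[:,2]))
L=W[(W[:,:,2]>.035)&(W[:,:,2]<.044)]; L=L[(L[:,0]>.35)&(L[:,0]<.48)&(L[:,1]<-.2)&(L[:,1]>-.33)]
print(len(L)); print(cv2.fitLine((L[:,:2]*1000).astype(np.float32),cv2.DIST_HUBER,0,.01,.01).ravel())
```

```text
t 11.3 pos [ 0.5537 -0.3015  0.2712] psi 161.7 tilt 0.08 q [ 0.89  0.8  -0.94  1.49  0.67  1.2   1.1 ] F [-0.7  1.4 -0.3] M [ 0.12 -0.18 -0.04] open 1.004
tool delta mm [ 98.7  -0.8 201.3] ('turn', np.float64(-0.005))
hub 2311 ((482.17816162109375, -389.63629150390625), 133.25201416015625) 0.049667896739603395
boss 388 ((388.34100341796875, -529.3076171875), 15.681846618652344) 0.05222832685849026
1769
[ 9.4827348e-01 -3.1745449e-01  4.3218481e+02 -2.6054132e+02]
```

View pics/wrist3.png

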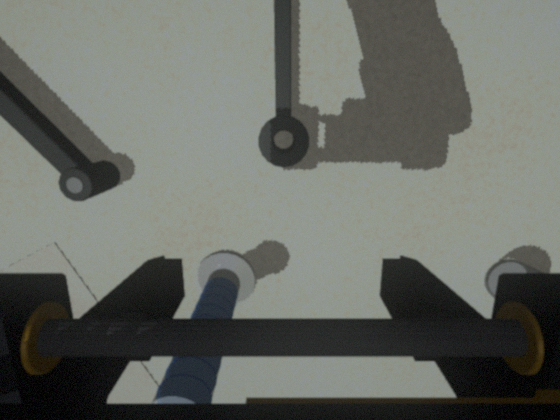

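Wrist view: the lever's hub is at (284,140) with the arm running straight up, aligned with the tool. Lever B is at left (75,183).

Run:
```python
from go import *
from fit import *
d=pickle.load(open('wrist3.pkl','rb')); W=cloud(d)[105:180,245:325].reshape(-1,3)
P=W[(W[:,2]>.046)&(W[:,2]<.056)]; c=cv2.minEnclosingCircle((P[:,:2]*1000).astype(np.float32)); print(c,P[:,:2].mean(0))
hull=cv2.convexHull((P[:,:2]*1000).astype(np.float32)); print(cv2.fitEllipse(hull))
```

```text
((511.04449462890625, -285.7228698730469), 25.838481903076172) [ 0.51055216 -0.28559994]
((510.9550476074219, -285.681884765625), (51.070491790771484, 51.269256591796875), 54.11736297607422)
```

Call:
{"fn": "send_rows", "kwargs": {"series": [{"grip": 1,"dx": 25,"dy": 0,"dz": 0,"turn": 0},{"grip": 1,"dx": 25,"dy": 0,"dz": 0,"turn": 0},{"grip": 1,"dx": 25,"dy": 1,"dz": 0,"turn": 0},{"grip": 1,"dx": 25,"dy": 0,"dz": 0,"turn": 0},{"grip": 1,"dx": 0,"dy": 0,"dz": 40,"turn": 0},{"grip": 1,"dx": 0,"dy": 0,"dz": 40,"turn": 0},{"grip": 1,"dx": 0,"dy": 0,"dz": 40,"turn": 0},{"grip": 1,"dx": 0,"dy": 0,"dz": 40,"turn": 0},{"grip": 1,"dx": 0,"dy": 0,"dz": 20,"turn": 0},{"grip": 1,"dx": 0,"dy": 0,"dz": 0,"turn": 0},{"grip": 1,"dx": 0,"dy": 0,"dz": 0,"turn": 0}]}}

```text
clock: 12.4
tool_pos: [0.4595, -0.2689, 0.0925]
eef_rot: [0.158, 0.988, 0.0, 0.0]
contact_force: [-0.4, -0.6, 1.2]
opening: 1.002
```

Run:
```python
from go import *
delta([.4588,-.2687,.012],161.6)
```

```text
t 12.4 pos [ 0.4595 -0.2689  0.0925] psi 161.87 tilt 0.06 q [ 0.88  0.91 -0.76  1.94  0.98  0.71  0.76] F [-0.4 -0.6  1.2] M [ 0.06 -0.14 -0.04] open 1.002
tool delta mm [ 0.8 -0.1 80.5] ('turn', np.float64(0.005))
```

Call:
{"fn": "send_rows", "kwargs": {"series": [{"grip": 1,"dx": 0,"dy": 0,"dz": 30,"turn": 0},{"grip": 1,"dx": 1,"dy": 0,"dz": 30,"turn": 0},{"grip": 1,"dx": 0,"dy": 0,"dz": 15,"turn": 0},{"grip": 1,"dx": 0,"dy": 0,"dz": 5,"turn": 0},{"grip": 1,"dx": 0,"dy": 0,"dz": 0,"turn": 0},{"grip": 0.4,"dx": 0,"dy": 0,"dz": 0,"turn": 0},{"grip": 0.2,"dx": 0,"dy": 0,"dz": 0,"turn": 0},{"grip": 0,"dx": 0,"dy": 0,"dz": 0,"turn": 0},{"grip": 0,"dx": 0,"dy": 0,"dz": 0,"turn": 0},{"grip": 0,"dx": 0,"dy": 0,"dz": 0,"turn": 0},{"grip": 0,"dx": 0,"dy": 0,"dz": 0,"turn": 0},{"grip": 0,"dx": 0,"dy": 0,"dz": 0,"turn": 0},{"grip": 0,"dx": 0,"dy": 0,"dz": 0,"turn": 0}], "force": 45}}

```text
clock: 13.7
tool_pos: [0.4579, -0.2698, 0.0117]
eef_rot: [0.158, 0.987, 0.0, -0.0]
contact_force: [0.1, 0.5, -0.4]
opening: 0.296
```

Run:
```python
from go import *
delta([.4588,-.2687,.012],161.6)
```

```text
t 13.7 pos [ 0.4579 -0.2698  0.0117] psi 161.79 tilt 0.0 q [ 0.82  1.03 -0.64  1.96  1.17  0.59  0.6 ] F [ 0.1  0.5 -0.4] M [ 0.03 -0.16  0.02] open 0.296
tool delta mm [-0.5  1.3 -0.3] ('turn', np.float64(0.003))
```

Call:
{"fn": "send_rows", "kwargs": {"series": [{"grip": 0,"dx": 0,"dy": 0,"dz": 0,"turn": 0},{"grip": 0,"dx": 0,"dy": 0,"dz": 0,"turn": 0},{"grip": 0,"dx": 0,"dy": 0,"dz": 0,"turn": 0},{"grip": 0,"dx": 0,"dy": 0,"dz": 0,"turn": 0},{"grip": 0,"dx": 0,"dy": 0,"dz": 0,"turn": 0}]}}

```text
clock: 14.2
tool_pos: [0.4579, -0.2698, 0.0117]
eef_rot: [0.158, 0.987, 0.0, 0.0]
contact_force: [0.1, 0.8, -0.3]
opening: 0.172
```

Call:
{"fn": "send_rows", "kwargs": {"series": [{"grip": 0,"dx": 0,"dy": 0,"dz": -5,"turn": 0},{"grip": 0,"dx": 0,"dy": 0,"dz": -10,"turn": 0},{"grip": 0,"dx": 0,"dy": 0,"dz": -10,"turn": 0},{"grip": 0,"dx": 0,"dy": 0,"dz": 0,"turn": 0},{"grip": 0,"dx": 0,"dy": 0,"dz": 0,"turn": 0}]}}

```text
clock: 14.7
tool_pos: [0.458, -0.2701, 0.0371]
eef_rot: [0.158, 0.987, -0.0, 0.0]
contact_force: [-0.2, -0.4, -6.3]
opening: 0.175
```

Run:
```python
from go import *
delta([.4588,-.2687,.012],161.6)
d=snapshot('side'); save(d,'side4'); im=d['img'][215:300,200:330,::-1]; cv2.imwrite('pics/side4z.png',cv2.convertScaleAbs(cv2.resize(im,None,fx=6,fy=6,interpolation=cv2.INTER_CUBIC),alpha=1.5))
```

```text
t 14.7 pos [ 0.458  -0.2701  0.0371] psi 161.78 tilt 0.05 q [ 0.84  0.99 -0.67  1.96  1.11  0.62  0.65] F [-0.2 -0.4 -6.3] M [ 0.03 -0.09  0.03] open 0.175
tool delta mm [-0.3  1.6 25.1] ('turn', np.float64(0.003))
```

View pics/side4z.png

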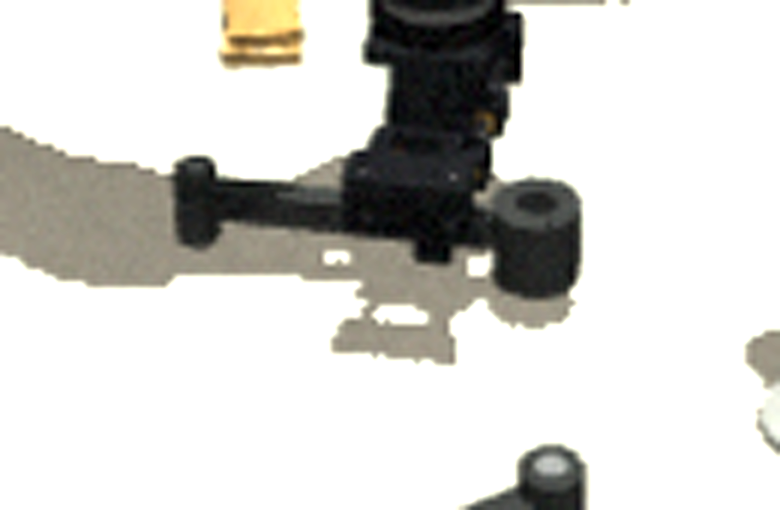

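The lever is held level, with a load of 6.3 N and no net moment. I lift it.

Call:
{"fn": "send_rows", "kwargs": {"series": [{"grip": 0,"dx": 0,"dy": 0,"dz": -10,"turn": 0},{"grip": 0,"dx": 0,"dy": 0,"dz": -20,"turn": 0},{"grip": 0,"dx": 0,"dy": 0,"dz": -25,"turn": 0},{"grip": 0,"dx": 0,"dy": 0,"dz": -25,"turn": 0},{"grip": 0,"dx": 0,"dy": 0,"dz": -25,"turn": 0},{"grip": 0,"dx": 0,"dy": 0,"dz": -25,"turn": 0},{"grip": 0,"dx": 0,"dy": 0,"dz": -20,"turn": 0},{"grip": 0,"dx": 0,"dy": 0,"dz": -10,"turn": 0},{"grip": 0,"dx": 0,"dy": 0,"dz": 0,"turn": 0},{"grip": 0,"dx": 0,"dy": 0,"dz": 0,"turn": 0},{"grip": 0,"dx": 0,"dy": 0,"dz": 0,"turn": 0}]}}

```text
clock: 15.85
tool_pos: [0.4569, -0.2697, 0.1956]
eef_rot: [0.158, 0.987, 0.0, -0.001]
contact_force: [-0.1, 0.1, -5.7]
opening: 0.174
```

Call:
{"fn": "send_rows", "kwargs": {"series": [{"grip": 0,"dx": 0,"dy": 0,"dz": 0,"turn": 0.05},{"grip": 0,"dx": 0,"dy": 0,"dz": 0,"turn": 0.1},{"grip": 0,"dx": 0,"dy": 0,"dz": 0,"turn": 0.1},{"grip": 0,"dx": 0,"dy": 0,"dz": 0,"turn": 0.1},{"grip": 0,"dx": 0,"dy": 0,"dz": 0,"turn": 0.1},{"grip": 0,"dx": 0,"dy": 0,"dz": 0,"turn": 0.1},{"grip": 0,"dx": 0,"dy": 0,"dz": 0,"turn": 0.1},{"grip": 0,"dx": 0,"dy": 0,"dz": 0,"turn": 0.1},{"grip": 0,"dx": 0,"dy": 0,"dz": 0,"turn": 0.1},{"grip": 0,"dx": 0,"dy": 0,"dz": 0,"turn": 0.1},{"grip": 0,"dx": 0,"dy": 0,"dz": 0,"turn": 0.1},{"grip": 0,"dx": 0,"dy": 0,"dz": 0,"turn": 0.1},{"grip": 0,"dx": 0,"dy": 0,"dz": 0,"turn": 0.1},{"grip": 0,"dx": 0,"dy": 0,"dz": 0,"turn": 0.07},{"grip": 0,"dx": 0,"dy": 0,"dz": 0,"turn": 0},{"grip": 0,"dx": 0,"dy": 0,"dz": 0,"turn": 0}]}}

```text
clock: 17.45
tool_pos: [0.4576, -0.2694, 0.1961]
eef_rot: [0.73, 0.684, -0.0, -0.001]
contact_force: [0.3, -0.5, -6.0]
opening: 0.178
```

Run:
```python
from go import *
delta([.602,.125,.2],86.2)
# pin / rest check from earlier frames
from fit import *
d=pickle.load(open('scene2.pkl','rb')); P=pts(d,[280,250,305,275],.062,.09); print('pin pts',len(P),np.round(np.median(P,0),4),np.round(P[P[:,2]>.074].mean(0),4))
d=pickle.load(open('wrist2.pkl','rb')); W=cloud(d)[55:105,380:432].reshape(-1,3); Q=W[(W[:,2]>.0495)&(W[:,2]<.056)]; print('rest',len(Q),rect(Q),np.median(Q[:,2]))
W=cloud(d); S=W[(W[:,:,2]>.043)&(W[:,:,2]<.049)]; S=S[(S[:,0]>.54)&(S[:,0]<.67)&(S[:,1]>.0)&(S[:,1]<.32)]; print('slab',rect(S))
```

```text
t 17.45 pos [ 0.4576 -0.2694  0.1961] psi 86.3 tilt 0.07 q [ 0.77  0.67 -0.54  1.88  0.5   0.73 -0.12] F [ 0.3 -0.5 -6. ] M [-0.01 -0.12  0.01] open 0.178
tool delta mm [402.9 118.6  -3.8] ('turn', np.float64(0.002))
pin pts 30 [0.6002 0.0734 0.0761] [0.5997 0.0728 0.0793]
rest 1448 ((610.1397705078125, 272.0107421875), (36.1005859375, 36.371734619140625), 86.37377166748047) 0.05141906631777166
slab ((603.7799072265625, 172.39002990722656), (249.2342987060547, 100.3772201538086), 86.47293090820312)
```

Call:
{"fn": "send_rows", "kwargs": {"series": [{"grip": 0,"dx": 12,"dy": 3.5,"dz": 0,"turn": 0},{"grip": 0,"dx": 25,"dy": 7.3,"dz": 0,"turn": 0},{"grip": 0,"dx": 27,"dy": 7.9,"dz": 0,"turn": 0},{"grip": 0,"dx": 27,"dy": 7.9,"dz": 0,"turn": 0},{"grip": 0,"dx": 27,"dy": 7.9,"dz": 0,"turn": 0},{"grip": 0,"dx": 27,"dy": 7.9,"dz": 0,"turn": 0},{"grip": 0,"dx": 27,"dy": 7.9,"dz": 0,"turn": 0},{"grip": 0,"dx": 27,"dy": 7.9,"dz": 0,"turn": 0},{"grip": 0,"dx": 27,"dy": 7.9,"dz": 0,"turn": 0},{"grip": 0,"dx": 27,"dy": 7.9,"dz": 0,"turn": 0},{"grip": 0,"dx": 27,"dy": 7.9,"dz": 0,"turn": 0},{"grip": 0,"dx": 27,"dy": 7.9,"dz": 0,"turn": 0},{"grip": 0,"dx": 27,"dy": 7.9,"dz": 0,"turn": 0},{"grip": 0,"dx": 27,"dy": 7.9,"dz": 0,"turn": 0},{"grip": 0,"dx": 27,"dy": 7.9,"dz": 0,"turn": 0},{"grip": 0,"dx": 17,"dy": 4.5,"dz": 0,"turn": 0},{"grip": 0,"dx": 0,"dy": 0,"dz": 0,"turn": 0},{"grip": 0,"dx": 0,"dy": 0,"dz": 0,"turn": 0},{"grip": 0,"dx": 0,"dy": 0,"dz": 0,"turn": 0}]}}

```text
clock: 19.35
tool_pos: [0.6023, 0.1244, 0.1963]
eef_rot: [0.731, 0.682, -0.001, 0.0]
contact_force: [0.3, -0.3, -6.1]
opening: 0.173
```

Run:
```python
from go import *
delta([.6015,.1272,.134],86.5)
d=snapshot('wrist'); save(d,'wrist5'); pickle.dump(d,open('wrist5.pkl','wb'))
```

```text
t 19.35 pos [0.6023 0.1244 0.1963] psi 86.07 tilt 0.14 q [-0.02  0.76 -0.48  1.63  0.43  0.86 -0.74] F [ 0.3 -0.3 -6.1] M [-0.02 -0.09  0.07] open 0.173
tool delta mm [ 2.9 -0.9 62.3] ('turn', np.float64(-0.007))
```

View pics/wrist5.png

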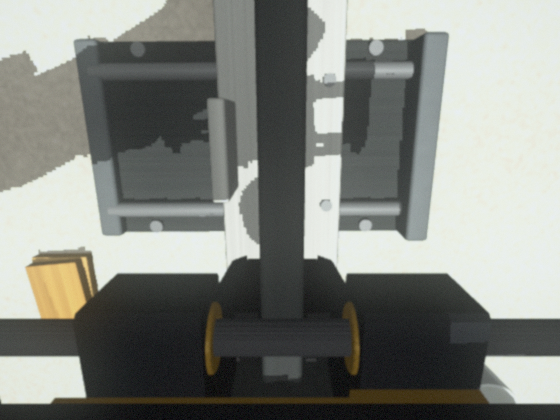

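Wrist view: the arm (255–305 px) runs centred along the carriage, clear of the push plate at (222,150). I lower to the hold height.

Call:
{"fn": "send_rows", "kwargs": {"series": [{"grip": 0,"dx": 1.5,"dy": 0,"dz": 10,"turn": -0.005},{"grip": 0,"dx": 1.5,"dy": -1,"dz": 15,"turn": 0},{"grip": 0,"dx": 0,"dy": 0,"dz": 15,"turn": 0},{"grip": 0,"dx": 0,"dy": 0,"dz": 12,"turn": 0},{"grip": 0,"dx": 0,"dy": 0,"dz": 8,"turn": 0},{"grip": 0,"dx": 0,"dy": 0,"dz": 2,"turn": 0},{"grip": 0,"dx": 0,"dy": 0,"dz": 0,"turn": 0},{"grip": 0,"dx": 0,"dy": 0,"dz": 0,"turn": 0},{"grip": 0,"dx": 0,"dy": 0,"dz": 0,"turn": 0}]}}

```text
clock: 20.3
tool_pos: [0.6024, 0.1296, 0.1354]
eef_rot: [0.729, 0.685, 0.001, 0.0]
contact_force: [0.6, -0.4, -5.6]
opening: 0.18
```

Run:
```python
from go import *
from fit import *
delta([.6015,.1272,.134],86.5)
for n,b in (('scene',[250,210,370,340]),('side',[230,150,340,220])):
    d=snapshot(n); save(d,n+'6'); pickle.dump(d,open(n+'6.pkl','wb'))
    im=d['img'][b[1]:b[3],b[0]:b[2],::-1]; k=min(780//im.shape[1],580//im.shape[0]); cv2.imwrite(f'pics/z6{n}.png',cv2.convertScaleAbs(cv2.resize(im,None,fx=k,fy=k,interpolation=cv2.INTER_CUBIC),alpha=1.4))
    P=pts(d,b,.162,.178); 
    for nm,c in(('hub',(.598,.072)),('boss',(.6105,.2715))):
        Q=P[np.hypot(P[:,0]-c[0],P[:,1]-c[1])<.045]; 
        if len(Q)>4: print(n,nm,len(Q),np.round(Q.mean(0),4),cv2.minEnclosingCircle((Q[:,:2]*1000).astype(np.float32)))
    S=pts(d,b,.043,.049); S=S[(S[:,0]>.53)&(S[:,0]<.675)]; print(n,'slab',rect(S))
```

```text
t 20.3 pos [0.6024 0.1296 0.1354] psi 86.45 tilt 0.08 q [-0.05  0.84 -0.44  1.68  0.49  0.74 -0.78] F [ 0.6 -0.4 -5.6] M [ 0.01 -0.08 -0.02] open 0.18
tool delta mm [-2.5 -0.8  1.4] ('turn', np.float64(-0.001))
scene hub 5 [0.617  0.0767 0.168 ] ((605.1139526367188, 82.19174194335938), 23.842546463012695)
scene boss 131 [0.6126 0.262  0.1697] ((611.412841796875, 256.49053955078125), 29.925430297851562)
scene slab ((605.6424560546875, 170.1007537841797), (253.37258911132812, 101.08782958984375), 86.76470947265625)
side hub 78 [0.5989 0.0676 0.1702] ((602.4940795898438, 69.83966827392578), 28.228551864624023)
side slab ((598.9127197265625, 248.54278564453125), (109.58049774169922, 422.6549072265625), 1.2915682792663574)
```

View pics/z6scene.png

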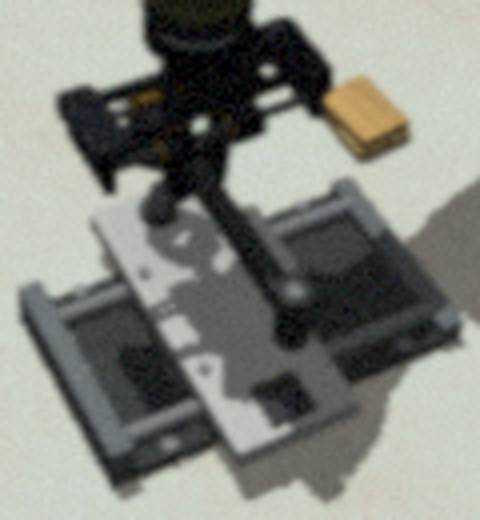

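View pics/z6side.png

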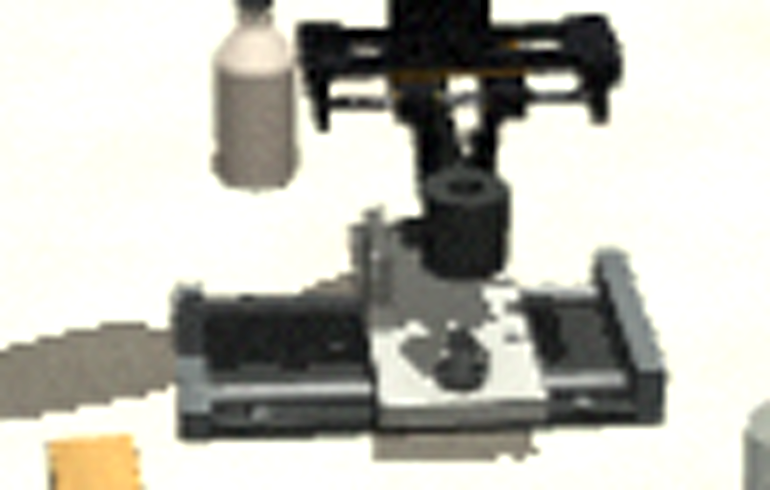

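Call:
{"fn": "send_rows", "kwargs": {"series": [{"grip": 0,"dx": -1,"dy": 0,"dz": 1,"turn": 0},{"grip": 0,"dx": 0,"dy": 0,"dz": 0,"turn": 0},{"grip": 0,"dx": 0,"dy": 0,"dz": 0,"turn": 0},{"grip": 0,"dx": 0,"dy": 0,"dz": 0,"turn": 0},{"grip": 0,"dx": 0,"dy": 0,"dz": 0,"turn": 0},{"grip": 0,"dx": 0,"dy": 0,"dz": 0,"turn": 0}]}}

```text
clock: 21.0
tool_pos: [0.6019, 0.1285, 0.1337]
eef_rot: [0.729, 0.685, -0.0, 0.0]
contact_force: [1.1, -0.2, -6.6]
opening: 0.178
```

Run:
```python
from go import *
from fit import *
delta([.6015,.1272,.134],86.5)
d=snapshot('scene'); P=pts(d,[250,210,370,340],.16,.18); Q=P[P[:,1]>.24]; print('boss',len(Q),np.round(Q.mean(0),4),cv2.minAreaRect((Q[:,:2]*1000).astype(np.float32)),np.percentile(Q[:,2],[10,50,90]))
A=pts(d,[250,210,370,340],.15,.166); A=A[(A[:,1]>.16)&(A[:,1]<.24)]; print('arm',len(A),cv2.fitLine((A*1000).astype(np.float32),cv2.DIST_HUBER,0,.01,.01).ravel())
d=snapshot('side'); H=pts(d,[230,150,340,220],.164,.178); H=H[(H[:,1]<.1)&(H[:,1]>.03)]; print('hub',np.round(H.mean(0),4),cv2.minAreaRect((H[:,:2]*1000).astype(np.float32)))
```

```text
t 21.0 pos [0.6019 0.1285 0.1337] psi 86.45 tilt 0.0 q [-0.04  0.84 -0.44  1.68  0.49  0.74 -0.78] F [ 1.1 -0.2 -6.6] M [ 0.02 -0.11  0.03] open 0.178
tool delta mm [-1.3 -0.3 -0.3] ('turn', np.float64(-0.001))
boss 109 [0.6125 0.268  0.1693] ((613.2066650390625, 262.1089782714844), (24.514698028564453, 43.46648406982422), 3.9241886138916016) [0.16200147 0.17130084 0.17480814]
arm 158 [4.9948126e-02 9.9869454e-01 1.0692577e-02 6.0904395e+02 2.0166936e+02
 1.6201982e+02]
hub [0.5981 0.066  0.1698] ((598.7074584960938, 66.42518615722656), (48.91615295410156, 49.428077697753906), 1.831689476966858)
```

Run:
```python
from go import *
finish_job(); delta([.6015,.1272,.134],86.5)
```

```text
the job is handed in; nothing more can be done
the job is handed in; nothing more can be done
```

I pushed the carriage home, then lifted the smaller lever at its balance point. It was held over the jig when I handed the job in at about 21 s. `finish_job()` gives no verdict, so everything below is from my own measurements.

- **Carriage:** The fingers stopped moving at x = 0.539 m while the force rose to about 18 N. Afterwards the slab centre measured (0.605, 0.170), which matches the jig origin I had worked out from the far end block.
- **Grip:** The grasp is about 55 mm from the hub centre. The grip force was commanded at 45 N. The wrist carried about 6 N with almost no moment, so the lever hung from the fingers alone.
- **Level and height:** The arm's slope measured about 0.6°. The hub underside was about 42 mm above the pin tip.
- **Hub and boss positions:** From the last tool pose, the hub and boss are each about 2 mm from the pin and rest pad.

One check disagreed. The side camera put the hub about 6 mm from the pin in y. That camera had read the same hub 3–4 mm off in the same direction on the bench. Even taken as it stands, 6 mm is inside the 12 mm limit.

The tool path stayed clear of the bystanders and the larger look-alike lever, and nothing moved in the pictures I viewed. I did not measure the bystanders again at the end.

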